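# Slide a lock plate under the spring clip of an engraving jig

## Task

A brass lock plate lies in the channel of the engraving jig, short of the spring clip. With one fingertip press the clip's long thumb bar down and hold it down, so that the jaw stands open, while the other fingertip pushes the plate along the channel beneath the jaw until it is fully home against the end stop; only then let the bar up, so that the clip closes on the plate, and move clear. Only press and push, never lift or tip the plate, and leave the other things on the bench where they are.

Things in the scene. Friction and masses are not known exactly. Their poses are not given: they have to be found in the camera images.
- jig: Engraving jig bolted to the table; origin on the table top below the clip's hinge axis, in line with the middle of the jaw. z up; x is the direction in which the plate is pushed, y points from the thumb bar across to the channel. Its flat deck is 40 mm above the table, x -116 to +32 mm. Beside the deck, under the thumb bar (y -58 to +6 mm), is free space down to a base plate 8 mm high.
- channel_mouth (a point): Middle of the open -x end of the channel, on the deck (jig x -116, y +39, z +40 mm). The channel is open-topped, 58 mm wide (jig y +10 to +68 mm), between two fences 4 mm thick that rise 5 mm above the deck.
- stop_face (a point): Foot of the end stop's face, where the channel ends (jig x +23, y +39, z +40 mm). The stop rises 8 mm above the deck.
- hinge_axis (a point): Centre of the clip's hinge (jig x 0, y 0, 54 mm above the table); the axis runs along jig x. The hinge post and pin fill x -17 to +17, y -5 to +5 mm, up to about 60 mm above the table.
- clip (a joint): Angle (rad) of the spring clip, a steel rocker. 0: let go, the jaw's foot hangs 3 mm above the deck and blocks the channel. Grows as the thumb bar is pressed: 0.15 jaw resting on the 8 mm plate; from 0.20 the jaw clears the plate; 0.33 bar level; 0.45 limit. The spring shuts it: about 3 N at the bar's middle to start, 6 N at 0.33.
- bar_mid (a point): Middle of the top of the thumb bar, a flat steel strip 124 mm long (jig x -112 to +12), 37 mm wide (level: jig y -8 to -45), beside the channel. Works the same anywhere along it; a fingertip can slide on it. Let go, it slopes up 0.33 rad away from the channel: middle 49 mm, outer edge 57 mm above the table. At clip 0.33 it is level, top 42 mm above the table (2 mm above the deck).
- jaw_foot (a point): Middle of the foot of the clip's jaw, a lip 20 mm along jig x (-10 to +10) and 6 mm along y, reaching over the channel at jig y about +36 mm. It is about 13 mm above the deck when the bar is level.
- plate: Brass lock cover plate with a black keyhole, 46 mm along its x, 54 mm along its y, 8 mm thick, 0.11 to 0.22 kg; origin at the centre of its underside. It lies flat on the deck in the channel, square to it within 0.03 rad, short of the jaw (origin at jig x -44 to -56 mm). Fully home, against the end stop, its origin is at jig x = 0.
- padlock: Bystander, leave alone: brass padlock standing on its base, 44 x 18 x 68 mm high, beside the jig. Origin at the centre of its underside.
- cylinder_lock: Bystander, leave alone: steel profile lock cylinder, 60 x 17 x 32 mm high, standing on its narrow edge beside the jig. Origin at the centre of its underside.
- key: Bystander, leave alone: brass key lying flat beyond the jig, about 64 x 24 x 4 mm. Origin at the centre of its underside.
- brush: Bystander, leave alone: bench brush lying beside the jig. Origin at the centre of its underside.
- oil_bottle: Bystander, leave alone: white closed oil bottle, 48 mm across, 120 mm high. Origin at the centre of its underside.
- tray: Bystander, leave alone: open grey tray, 120 x 160 x 35 mm. Origin at the centre of its underside.
- mug: Bystander, leave alone: white mug, 76 mm across, 90 mm high. Origin at the centre of its underside.
There are look-alikes about, which are no part of the job. Of the things like the jig, leave any that is brown or purple; of the rest the larger one is meant.

How it is judged (in metres and radians):
On the way, in this order (a step that is already met when the one before it is completed fails the run):
1. the clip is held open while the plate is still short of the jaw (value of joint clip above 0.18 rad and x of plate in the frame of jig below -0.036 m), for 0.2 s.
2. the plate is home against the end stop with the clip still held open (value of joint clip above 0.18 rad and x of plate in the frame of jig between -0.003 and 0.004 m and y of plate in the frame of jig between 0.034 and 0.044 m), for 0.1 s.
At the end, for the whole second after the job is handed in: The plate lies flat in the channel, home against the end stop within 3 mm, at rest, with the clip let go and its jaw pressing on the plate (joint about 0.15) (x of plate in the frame of jig between -0.003 and 0.004 m and y of plate in the frame of jig between 0.034 and 0.044 m and value of joint clip between 0.1 and 0.175 rad and z of plate in the frame of jig below 0.042 m and angle between plate's own z axis and vertical below 0.05 rad and contact force between clip and plate above 0.5 N and linear speed of plate below 0.01 m/s); the robot touches nothing.
It fails at once if the plate is lifted more than 6 mm off the deck (z of plate in the frame of jig above 0.046 m).
It fails at once if the plate is tipped more than 0.12 rad (angle between plate's own z axis and vertical above 0.12 rad).
It fails at once if the bar is let up while the plate is only part-way under the jaw (x of plate in the frame of jig between -0.029 and -0.006 m and value of joint clip below 0.16 rad).
It fails at once if another thing on the bench is moved more than 20 mm (distance of any of padlock, cylinder_lock, key, brush, oil_bottle, tray, mug from where it was at the start of the episode above 0.02 m).
It also fails if it takes over 48 s, if anything falls off the work surface, if the arm or the gripper's body presses on something with over 40 N, if the wrist force passes 120 N, or if a joint passes its speed limit or range.

## Robot

A 6-joint arm with a two-finger parallel gripper is mounted at the origin on the work surface. World frame = base frame: x ahead of the robot, y to its left, z up, the work surface at z = 0. Lengths are in m, angles in degrees, forces in N, time in s.
With the tool pointing down it reaches from about 0.4 to 0.825 m from the base axis. Payload 7 kg.
Tool frame: the origin (TCP) lies midway between the tips of the shut fingers; the grasp point (between the pads) lies 19 mm behind it; z points along the fingers, y is the line along which they close (so a half turn about z gives the same grasp; the last joint's range is limited). The gripper opens to 88 mm and grips with 3 to 60 N. Pads are 19 mm wide; open, the fingers measure 130 mm over their backs; the gripper's body (78 mm by 193 mm) begins 47 mm behind the grasp point.
Start: joints at [-51.732, 20.546, 0.682, 0, -70.136, -16.507], TCP at [0.25, -0.627, 0.227] pointing down, gripper open.
Joint ranges: [-176.03, 176.03], [-82.01, 121.73], [-58.28, 71.71], [-173.87, 95.51], [-174.79, -0.11], [-173.66, 173.66]. Speed limits (degrees/s): [136.94, 136.94, 172.46, 180, 180, 180].

## Interface

Orientations are given as [roll, pitch, yaw] about the fixed x, y, z axes, in that order (R = Rz(yaw) Ry(pitch) Rx(roll)).
In Python, from plant import * gives the robot as it stands.
- The arm moves only by the tool move_arm, never from a script. Its argument "commands" is a list of rows, each a list of 7 numbers: the shift along the world's x, y, z in mm, then the turn, a rotation vector about the world's x, y, z in degrees, then the opening in per cent of the stroke, from 0 (shut) to 100 (fully open). In form: [[x, y, z, rx, ry, rz, fingers], ...]. A call has 1 to 20 rows; each row shifts and turns the commanded pose from where the row before left it; what a row does not reach is not made up. A row lasts 1/10 s, in which the tool goes at most 50 mm and 8.59 degrees, less where a joint would pass 70% of its speed; a pose out of reach is approached as far as the arm can. A call with a gripper value outside its range is refused whole. The fingers move at their own pace and stop on an object; "squeeze" is the grip in N (left out, the last holds). Time passes only in rows, so rows that do not move let the fingers close. It gives the time, the measured TCP pose, the force and the opening at its end, in the units of the state.
- get_state(): the state, without advancing time (a new reading comes with each control period).
- capture(name): name is "scene" or "top"; returns a dict with "frame" (384x512x3 uint8, blue, green, red), "camera_matrix" (3x3 intrinsics, pixels), "world_to_cam" (4x4, takes a point from world to camera coordinates). Camera axes: x right, y up, looking along -z (the intrinsics and any distortion apply to the point x, -y, -z); pixel columns grow to the right and rows downward; lengths in m; the calibration is good to about 2 mm. A picture is of the moment at which its call begins. There is no depth.
- close_job(): hands the job in, once; it reports no verdict.
The state is a dict: "time_s": time; "joints": joint angles; "qd": joint speeds; "joint_torque": joint torques, N m; "tcp_pos": TCP position; "eef_rot": TCP orientation; "contact_force": force on the tool from outside, world axes, zero at the start; "moment": the same for the moment, N m; "gripper_width": finger opening in m.
Only numpy, scipy, OpenCV 4.12 (cv2) and the standard library are available. Lean on these libraries where they do the work, as an engineer would, in place of code of your own. Each camera call takes 0.05 s, during which the arm holds its last target. There are 200 camera calls.

## Working session

There is one attempt and no reset: what is moved stays moved. The work goes in short steps, Python scripts to look and compute and a tool call to move; the robot and the scene stay as the last step left them, time stands still between calls to the robot, and variables do not carry over. Pictures are saved under pics/ and viewed, on a budget of 10 in all, crops included, one or two more only if the job needs it, and the job is handed in when it is done.

Besides the shell and the picture viewer there is one more tool, called in YAML: its name, and indented under it one key for each argument. move_arm: Moves the arm, as the interface text tells. Its arguments: {"type":"object","properties":{"commands":{"type":"array"},"squeeze":{"type":"number"}},"required":["commands"]}

```bash
mkdir -p pics; ls; python3 - <<'E'
from plant import *
import cv2,numpy as np
for n in("scene","top"):
    c=capture(n); cv2.imwrite(f"pics/{n}0.png",c["frame"]); np.savez(f"{n}0.npz",**c)
    print(c["camera_matrix"],c["world_to_cam"],[k for k in c])
print(get_state())
E
```

```text
pics
[[470.96006978   0.         260.28691151]
 [  0.         470.96006978 197.10993435]
 [  0.           0.           1.        ]] [[-0.85413335  0.51981732 -0.01568991  0.4590836 ]
 [-0.38503426 -0.61180987  0.69096838  0.17500741]
 [ 0.34957809  0.59622029  0.72271469 -1.57671582]
 [ 0.          0.          0.          1.        ]] ['frame', 'camera_matrix', 'world_to_cam']
[[353.43557464   0.         255.11620032]
 [  0.         353.43557464 188.36948612]
 [  0.           0.           1.        ]] [[ 1.90166449e-02 -9.99818448e-01  1.19935629e-03  3.61412476e-02]
 [ 9.98372243e-01  1.90536235e-02  5.37570769e-02 -5.45571864e-01]
 [-5.37701692e-02  1.75124785e-04  9.98553323e-01 -1.10211153e+00]
 [ 0.00000000e+00  0.00000000e+00  0.00000000e+00  1.00000000e+00]] ['frame', 'camera_matrix', 'world_to_cam']
{'time_s': 0.1, 'joints': array([-5.17335005e+01,  2.05858216e+01,  6.41012204e-01, -1.87152287e-02,
       -7.01357061e+01, -1.65052016e+01]), 'qd': array([ 0.11284392, -0.09729871,  0.22396933,  0.07568963,  0.07500905,
       -0.0790474 ]), 'joint_torque': array([-7.64376691e-04, -5.84163415e+01,  2.93753064e+01,  7.01565340e+00,
        1.01463767e-02, -8.30884323e-05]), 'tcp_pos': array([ 0.25005925, -0.62651776,  0.22574545]), 'eef_rot': array([ 1.79917803e+02, -6.00713703e-03, -1.58245069e+02]), 'contact_force': array([0.33429323, 0.19815797, 0.46751246]), 'moment': array([ 0.02635929,  0.03052566, -0.03544605]), 'gripper_width': 0.08765341575040175}
```

View pics/scene0.png

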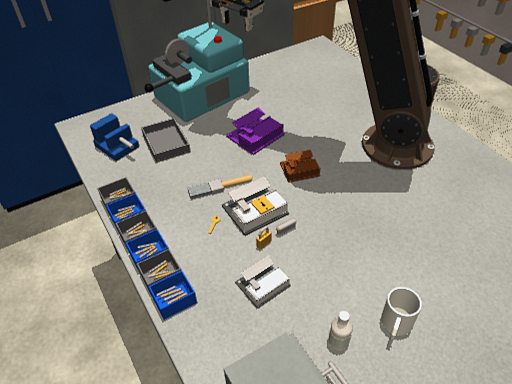

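View pics/top0.png

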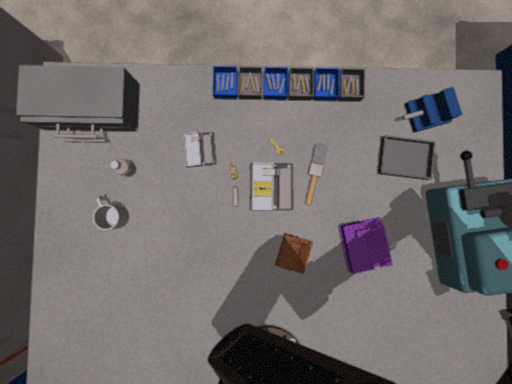

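The target is the larger white jig, at about (258,205) in the scene view and (271,187) in the top view. The plate is at (264,189) in the top view. I'll zoom in on both.

```bash
python3 - <<'E'
import cv2,numpy as np
a=cv2.imread("pics/scene0.png")[172:236,215:295]; b=cv2.imread("pics/top0.png")[155:219,235:315]
a=cv2.resize(a,None,fx=7.5,fy=7.5,interpolation=cv2.INTER_CUBIC);b=cv2.resize(b,None,fx=7.5,fy=7.5,interpolation=cv2.INTER_CUBIC)
for im,(x0,y0) in((a,(215,172)),(b,(235,155))):
    for k in range(0,80,10):
        cv2.putText(im,str(x0+k),(int(k*7.5),10),0,.35,(0,0,255));cv2.line(im,(int(k*7.5),12),(int(k*7.5),18),(0,0,255))
        if k<64: cv2.putText(im,str(y0+k),(0,int(k*7.5)+4),0,.35,(0,0,255))
cv2.imwrite("pics/c1.png",a);cv2.imwrite("pics/c2.png",b)
E
```

```text
(no output)
```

View pics/c1.png

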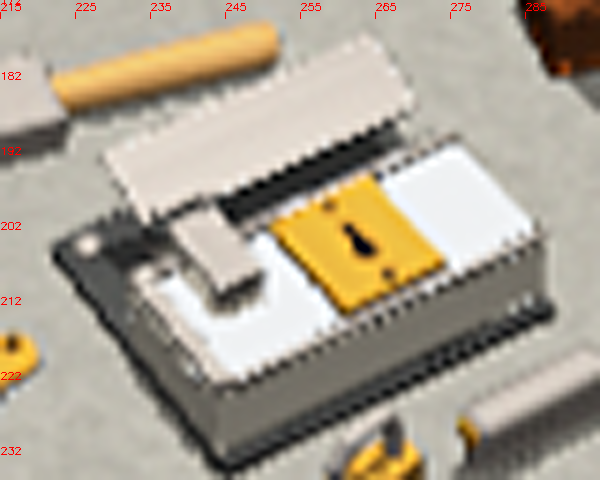

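View pics/c2.png

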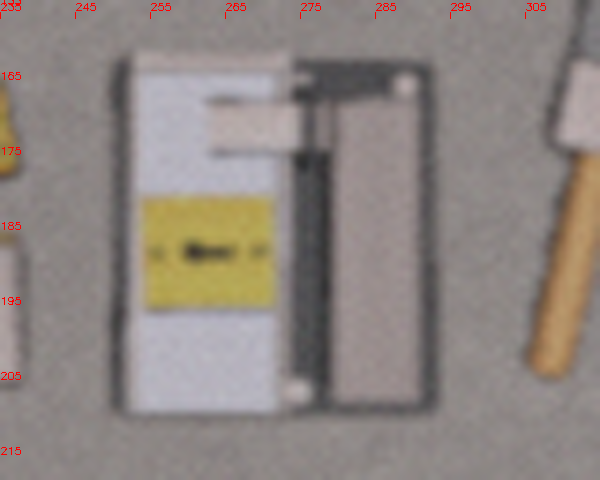

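```bash
cat > h.py <<'E'
import numpy as np,cv2
from scipy.optimize import least_squares
def proj(c,P):
    P=np.atleast_2d(P); q=P@c["world_to_cam"][:3,:3].T+c["world_to_cam"][:3,3]
    q=q*[1,-1,-1]; q=q/q[:,2:]
    return (q@c["camera_matrix"].T)[:,:2]
def T(p,P):  # p=x,y,yaw ; P in m in local
    c,s=np.cos(p[2]),np.sin(p[2]); P=np.atleast_2d(P).astype(float)
    return np.c_[P[:,0]*c-P[:,1]*s+p[0],P[:,0]*s+P[:,1]*c+p[1],P[:,2]]
E
python3 - <<'E'
from h import *
S=np.load("scene0.npz");Tp=np.load("top0.npz")
f=lambda u,o:(np.array(u)+.5)/7.5-.5+np.array(o)
top=[((130,410),(-116,72,45)),((285,410),(-116,6,45)),((133,52),(32,72,48)),((292,52),(32,6,48)),((330,404),(-112,-11.5,45)),((420,404),(-112,-46.5,57)),((420,98),(12,-46.5,57)),((432,410),(-116,-58,8)),((210,97),(10,39,43+8))]
sc=[((545,232),(-116,72,45)),((455,138),(-116,6,45)),((225,388),(32,72,48)),((372,35),(-112,-46.5,57)),((107,158),(12,-46.5,57)),((415,100),(-112,-11.5,45)),((148,222),(12,-11.5,45))]
U=np.r_[[f(a,(235,155)) for a,_ in top],[f(a,(215,172)) for a,_ in sc]]
L=np.array([b for _,b in top+sc])/1e3; n=len(top)
def pr(p,L):W=T(p,L);return W
def R(p):
    W=T(p,L);return (np.r_[proj(Tp,W[:n]),proj(S,W[n:])]-U)
r=least_squares(lambda p:R(p).ravel(),[.5,0,0],loss='soft_l1')
print(r.x,np.degrees(r.x[2]));print(np.round(R(r.x),1).tolist())
pl_t=[(143,197),(274,197),(145,308),(275,308)];pl_s=[(345,312),(272,228),(445,265),(375,175)]
C=np.array([(23,27,8),(23,-27,8),(-23,27,8),(-23,-27,8)])/1e3
V=np.r_[[f(a,(235,155)) for a in pl_t],[f(a,(215,172)) for a in pl_s]]
def Rp(p):
    W=T(r.x,T(p,C)+[0,0,.04]);return (np.r_[proj(Tp,W),proj(S,W)]-V)
q=least_squares(lambda p:Rp(p).ravel(),[-.05,.039,0]);print(q.x);print(np.round(Rp(q.x),1).tolist())
np.save("jig.npy",r.x)
# keep-outs
def px2w(c,u,z):
    return least_squares(lambda p:(proj(c,[p[0],p[1],z])-u).ravel(),[.5,0]).x
for nm,u,z in [("padlock",(233,172),.06),("cyl",(235,196),.032),("brushend",(309,204),.01),("brushhead",(320,150),.015),("key",(276,146),.004)]: print(nm,px2w(Tp,u,z))
for nm,L3 in dict(mouth=(-116,39,40),stop=(23,39,40),hinge=(0,0,54)).items(): print(nm,T(r.x,np.array(L3)/1e3))
E
```

```text
[ 0.59612855 -0.01345675  0.01170687] 0.6707543838404392
[[-0.7, -0.1], [0.2, 0.0], [-0.7, -0.5], [-0.4, -0.4], [-0.1, -0.4], [-0.3, -0.3], [-0.2, -0.3], [0.2, 0.1], [-0.3, 0.5], [0.7, -0.7], [-0.0, -1.9], [-1.4, -0.8], [0.3, -1.0], [-0.7, -1.3], [0.9, 0.1], [0.1, 0.5]]
[-0.05061241  0.0398254   0.00163657]
[[-0.5, -0.5], [-0.4, -0.4], [-0.9, -0.4], [-0.6, -0.3], [0.1, -0.7], [-0.2, -1.3], [0.6, -1.0], [-0.4, -0.5]]
padlock [0.5908636  0.11467254]
cyl [0.51892157 0.10856379]
brushend [ 0.49874174 -0.12497938]
brushhead [ 0.67079428 -0.15731585]
key [ 0.68285307 -0.01792691]
mouth [[0.47967994 0.02418261 0.04      ]]
stop [[0.61867042 0.02580983 0.04      ]]
hinge [[ 0.59612855 -0.01345675  0.054     ]]
```

```bash
python3 - <<'E'
from h import *
S=np.load("scene0.npz");Tp=np.load("top0.npz")
print(proj(S,[.25,-.627,.226]),proj(Tp,[.25,-.627,.226]))
for a,b in [((217,40),(502,264)),((152,88),(467,155))]:
    r=least_squares(lambda P:np.r_[proj(S,P)[0]-a,proj(Tp,P)[0]-b],[.4,-.6,.1]);print(r.x,r.cost)
E
```

```text
[[237.03530653  25.74176215]] [[520.41507691 305.8289846 ]]
[ 0.35226125 -0.58876247  0.21713796] 0.002351902040479379
[ 0.63699118 -0.53867071  0.15271116] 4.734768469295125
```

move_arm:
  commands:
    - [0,0,30,0,0,0,54.5]
    - [0,0,30,0,0,0,54.5]
    - [0,0,30,0,0,0,54.5]
    - [0,0,30,0,0,0,54.5]
    - [0,0,20,0,0,0,54.5]
    - [0,35,0,0,0,0,54.5]
    - [0,35,0,0,0,0,54.5]
    - [0,35,0,0,0,0,54.5]
    - [0,35,0,0,0,0,54.5]
    - [0,35,0,0,0,0,54.5]
    - [0,35,0,0,0,0,54.5]
    - [0,35,0,0,0,0,54.5]
    - [25,37,0,0,0,-3,54.5]
    - [25,37,0,0,0,-3,54.5]
    - [25,37,0,0,0,-3,54.5]
    - [25,37,0,0,0,-3,54.5]
    - [25,37,0,0,0,-3,54.5]
    - [25,37,0,0,0,-3,54.5]
    - [25,37,0,0,0,-3,54.5]
    - [25,37,0,0,0,0,54.5]

```text
time_s: 2.1
tcp_pos: [0.4506, -0.084, 0.3666]
eef_rot: [180.0, 0.0, -179.3]
contact_force: [1.8, -1.3, -0.0]
gripper_width: 0.0475
```

move_arm:
  commands:
    - [10,15,-10,0,0,0,54.5]
    - [10,15,-20,0,0,0,54.5]
    - [10,15,-30,0,0,0,54.5]
    - [10,15,-30,0,0,0,54.5]
    - [10,14,-30,0,0,0,54.5]
    - [0,0,-30,0,0,0,54.5]
    - [0,0,-30,0,0,0,54.5]
    - [0,0,-30,0,0,0,54.5]
    - [0,0,-20,0,0,0,54.5]
    - [0,0,-16,0,0,0,54.5]
    - [0,0,-10,0,0,0,54.5]
    - [0,0,-10,0,0,0,54.5]
    - [0,0,-10,0,0,0,54.5]
    - [0,0,-10,0,0,0,54.5]
    - [0,0,0,0,0,0,54.5]

```text
time_s: 3.6
tcp_pos: [0.4994, -0.0121, 0.0794]
eef_rot: [-180.0, -0.1, -179.3]
contact_force: [0.1, 0.3, 0.6]
gripper_width: 0.048
```

```bash
cat > look.py <<'E'
import sys
from plant import *
from h import *
n=sys.argv[1]; s=get_state(); print(s["tcp_pos"],s["eef_rot"],s["contact_force"],s["gripper_width"])
ims=[]
for c,(x0,y0) in(("scene",(205,140)),("top",(230,150))):
    d=capture(c);np.savez(f"{c}{n}.npz",**d)
    im=cv2.resize(d["frame"][y0:y0+100,x0:x0+100],None,fx=4,fy=4,interpolation=cv2.INTER_CUBIC)
    ims.append(im)
cv2.imwrite(f"pics/l{n}.png",np.hstack(ims))
E
python3 look.py 1
```

```text
[ 0.49944675 -0.01209755  0.07935209] [-1.79974040e+02 -1.08361994e-01 -1.79251151e+02] [0.12269022 0.27741458 0.63569912] 0.04796094008438388
```

View pics/l1.png

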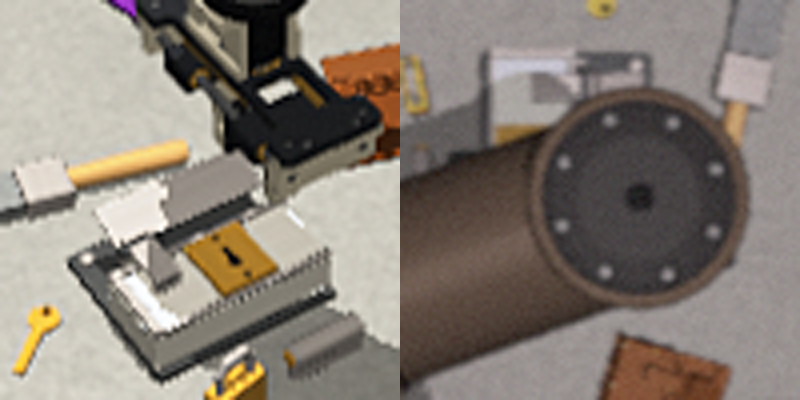

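```bash
python3 - <<'E'
from h import *
d=np.load("scene1.npz"); im=d["frame"][125:215,225:315]
k=7;im=cv2.resize(im,None,fx=k,fy=k,interpolation=cv2.INTER_CUBIC)
t=np.array([.49945,-.0121,.07935]);y=np.array([-.0117,.99993,0])
for s,col in((1,(0,0,255)),(-1,(255,0,0))):
  for o in(24,45):
    for dx in(-9.5,9.5):
      p=proj(d,t+y*s*o/1e3+np.array([dx/1e3,0,0]))[0];u=((p-[225,125]+.5)*k).astype(int);cv2.circle(im,tuple(map(int,u)),3,col,-1)
cv2.imwrite("pics/z1.png",im)
E
```

```text
(no output)
```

View pics/z1.png

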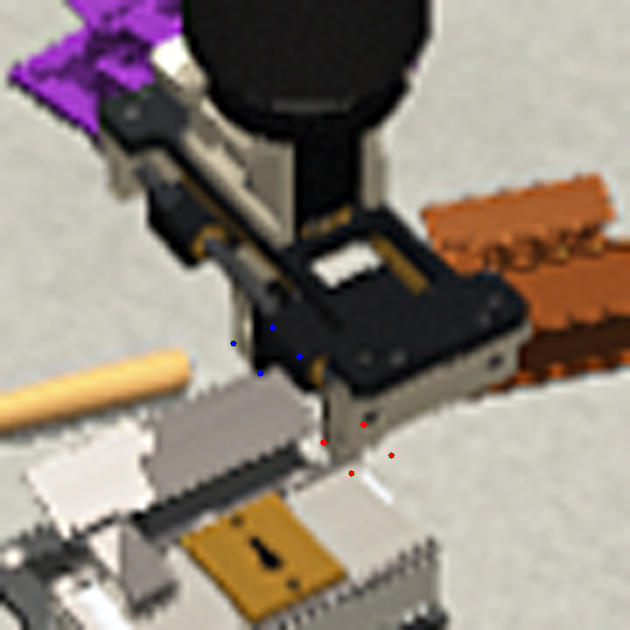

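move_arm:
  commands:
    - [1,2,-4,0,0,0,68]
    - [0,0,-6,0,0,0,68]
    - [0,0,-5,0,0,0,68]
    - [0,0,-4,0,0,0,68]
    - [0,0,-4,0,0,0,68]
    - [0,0,-4,0,0,0,68]
    - [0,0,-3,0,0,0,68]
    - [0,0,-2,0,0,0,68]
    - [0,0,-1,0,0,0,68]
    - [0,0,-1,0,0,0,68]
    - [0,0,0,0,0,0,68]
    - [0,0,0,0,0,0,68]
    - [0,0,0,0,0,0,68]

```text
time_s: 5.0
tcp_pos: [0.5014, -0.0097, 0.0467]
eef_rot: [180.0, 0.0, -179.2]
contact_force: [-3.2, 2.8, 3.9]
gripper_width: 0.0598
```

```bash
sed -i 's/(205,140)/(215,140)/' look.py; python3 look.py 2
```

```text
[ 0.50140583 -0.00971289  0.04674671] [ 1.79986378e+02  2.72198352e-02 -1.79232110e+02] [-3.19337498  2.83875426  3.90767612] 0.05979109415864892
```

View pics/l2.png

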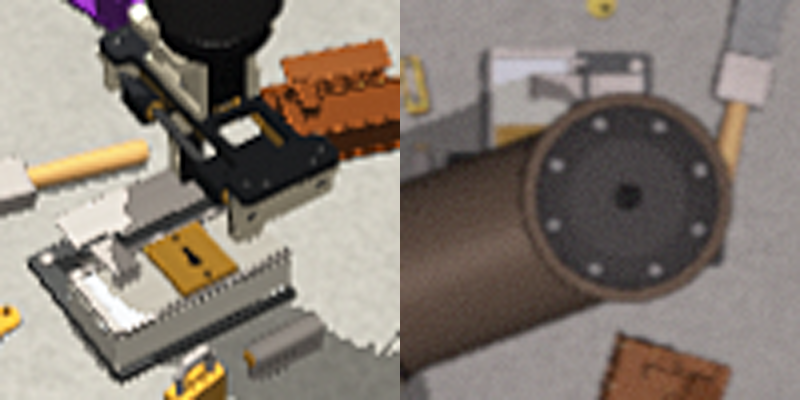

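move_arm:
  commands:
    - [0,0,-1,0,0,0,68]
    - [0,0,-1,0,0,0,68]
    - [0,0,-1,0,0,0,68]
    - [0,0,0,0,0,0,68]
    - [0,0,0,0,0,0,68]
    - [0,0,0,0,0,0,68]

```text
time_s: 5.7
tcp_pos: [0.5016, -0.0098, 0.0437]
eef_rot: [180.0, 0.0, -179.2]
contact_force: [-0.4, 4.8, 5.4]
gripper_width: 0.0597
```

move_arm:
  commands:
    - [3,0,0,0,0,0,68]
    - [3,0,0,0,0,0,68]
    - [3,0,0,0,0,0,68]
    - [3,0.2,0,0,0,0,68]
    - [3,0,0,0,0,0,68]
    - [3,0,0,0,0,0,68]
    - [3,0,0,0,0,0,68]
    - [3,0.2,0,0,0,0,68]
    - [3,0,0,0,0,0,68]
    - [3,0,0,0,0,0,68]

```text
time_s: 6.7
tcp_pos: [0.5314, -0.0095, 0.0435]
eef_rot: [-180.0, -0.0, -179.2]
contact_force: [-4.0, 0.1, 4.7]
gripper_width: 0.0597
```

```bash
python3 look.py 3
```

```text
[ 0.53142029 -0.00947593  0.04354357] [-1.79997933e+02 -5.73077759e-03 -1.79234406e+02] [-3.95097241  0.129992    4.68739399] 0.05974539667549207
```

View pics/l3.png

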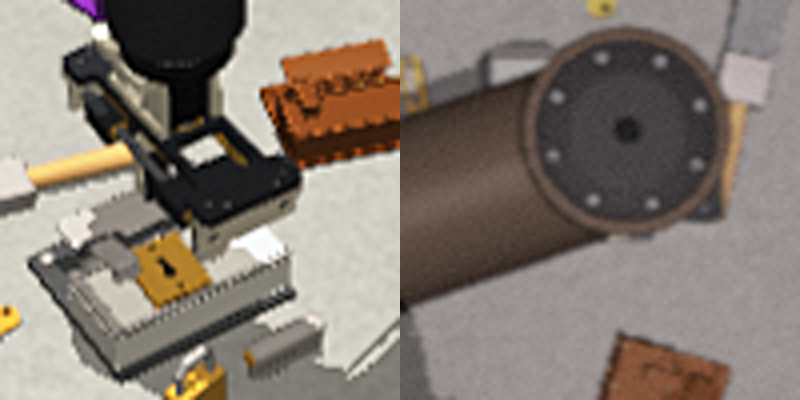

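The plate is flat and sliding under the raised jaw, with the fingertip behind it at about (210,230) in the crop. I'll keep pushing.

move_arm:
  commands:
    - [3,0,0,0,0,0,68]
    - [3,0,0,0,0,0,68]
    - [3,0.2,0,0,0,0,68]
    - [3,0,0,0,0,0,68]
    - [3,0,0,0,0,0,68]
    - [3,0,0,0,0,0,68]
    - [3,0.2,0,0,0,0,68]
    - [3,0,0,0,0,0,68]
    - [2,0,0,0,0,0,68]
    - [1,0,0,0,0,0,68]
    - [0,0,0,0,0,0,68]

```text
time_s: 7.9
tcp_pos: [0.5585, -0.0091, 0.0436]
eef_rot: [180.0, 0.0, -179.2]
contact_force: [-2.8, 0.3, 3.3]
gripper_width: 0.0594
```

move_arm:
  commands:
    - [1,0,0,0,0,0,68]
    - [1,0,0,0,0,0,68]
    - [1,0,0,0,0,0,68]
    - [0.5,0,0,0,0,0,68]
    - [0,0,0,0,0,0,68]

```text
time_s: 8.4
tcp_pos: [0.5613, -0.0091, 0.0435]
eef_rot: [-180.0, -0.0, -179.2]
contact_force: [-5.9, 0.8, 5.7]
gripper_width: 0.06
```

move_arm:
  commands:
    - [1,0,0,0,0,0,68]
    - [1,0,0,0,0,0,68]
    - [0,0,0,0,0,0,68]

```text
time_s: 8.7
tcp_pos: [0.5619, -0.0094, 0.0434]
eef_rot: [-180.0, -0.2, -179.2]
contact_force: [-10.2, 1.0, 8.8]
gripper_width: 0.0596
```

move_arm:
  commands:
    - [1,0,0,0,0,0,68]
    - [1,0,0,0,0,0,68]
    - [0,0,0,0,0,0,68]

```text
time_s: 9.0
tcp_pos: [0.5623, -0.0096, 0.0432]
eef_rot: [-179.9, -0.4, -179.2]
contact_force: [-15.1, 1.6, 13.8]
gripper_width: 0.0594
```

```bash
python3 - <<'E'
from plant import *
from h import *
j=np.load("jig.npy"); d=capture("scene");np.savez("scene4.npz",**d)
im=cv2.resize(d["frame"][165:240,215:295],None,fx=9,fy=8*9/8,interpolation=cv2.INTER_CUBIC)
C=np.array([(23,27,48),(23,-27,48),(-23,27,48),(-23,-27,48)])/1e3
for p in proj(d,T(j,C+[0,.0005,0])): cv2.circle(im,tuple(int(v) for v in (p-[215,165]+.5)*9),3,(0,0,255),-1)
for p in proj(d,T(j,np.array([(32,72,48),(-116,72,45),(-116,6,45)])/1e3)): cv2.circle(im,tuple(int(v) for v in (p-[215,165]+.5)*9),3,(255,0,0),-1)
cv2.imwrite("pics/z4.png",im)
s=get_state();print(s["contact_force"],s["moment"],s["tcp_pos"])
E
```

```text
[-14.55567701   1.87021881  14.52583736] [0.8701891  5.57162732 0.42413251] [ 0.56223918 -0.00965382  0.04323141]
```

View pics/z4.png

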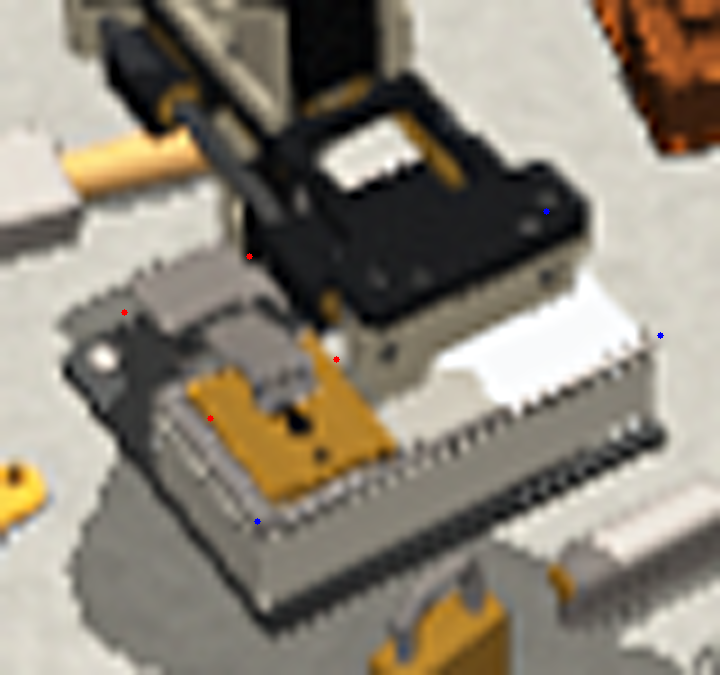

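```bash
python3 - <<'E'
from h import *
j=np.load("jig.npy");d=np.load("scene4.npz")
f=lambda u:(np.array(u)+.5)/9-.5+[215,165]
C=np.array([(23,27,48),(-23,27,48)])/1e3
r=least_squares(lambda p:(proj(d,T(j,T([p[0],p[1],0],C)))-[f((270,500)),f((397,450))]).ravel(),[0,.039])
print(r.x,r.cost)
print((proj(d,T(j,np.array([(23,66.5,48),(-23,66.5,48),(32,72,48)])/1e3))-[215,165]+.5)*9)
E
```

```text
[0.00266664 0.0414677 ] 0.3848761738334509
[[274.15099315 498.28670508]
 [402.04365925 437.37542271]
 [257.9270979  521.92827458]]
```

The plate is home: it stopped against 15 N, and the picture shows it against the stop. I'll back off the plate with the bar still held down, then let the bar up.

move_arm:
  commands:
    - [-2,0,0,0,0,0,68]
    - [-2,0,0,0,0,0,68]
    - [-2,0,0,0,0,0,68]
    - [-2,0,0,0,0,0,68]
    - [0,0,0,0,0,0,68]
    - [0,0,0,0,0,0,68]

```text
time_s: 9.65
tcp_pos: [0.5592, -0.0085, 0.0442]
eef_rot: [180.0, 0.2, -179.2]
contact_force: [2.8, 0.6, 4.6]
gripper_width: 0.0595
```

move_arm:
  commands:
    - [-1,0,1,0,0,0,68]
    - [0,0,1,0,0,0,68]
    - [0,0,2,0,0,0,68]
    - [0,0,2,0,0,0,68]
    - [0,0,3,0,0,0,68]
    - [0,0,4,0,0,0,68]
    - [0,0,6,0,0,0,68]
    - [0,0,10,0,0,0,68]
    - [0,0,20,0,0,0,68]
    - [0,0,30,0,0,0,68]
    - [0,0,30,0,0,0,68]
    - [0,0,30,0,0,0,68]
    - [-10,-20,30,0,0,0,68]
    - [-15,-35,20,0,0,0,68]
    - [-15,-35,0,0,0,0,68]
    - [-15,-35,0,0,0,0,68]
    - [-15,-35,0,0,0,0,68]
    - [-10,-20,0,0,0,0,68]
    - [0,0,0,0,0,0,68]
    - [0,0,0,0,0,0,68]

```text
time_s: 11.65
tcp_pos: [0.4765, -0.1895, 0.2333]
eef_rot: [180.0, 0.1, -179.3]
contact_force: [-0.1, 0.1, -0.1]
gripper_width: 0.0598
```

```bash
python3 - <<'E'
from plant import *
from h import *
s=get_state();print(s["time_s"],s["contact_force"],s["tcp_pos"])
ims=[]
for c,(x0,y0) in(("scene",(215,155)),("top",(235,150))):
    d=capture(c);np.savez(f"{c}5.npz",**d)
    ims.append(cv2.resize(d["frame"][y0:y0+80,x0:x0+80],None,fx=5,fy=5,interpolation=cv2.INTER_CUBIC))
cv2.imwrite("pics/l5.png",np.hstack(ims))
E
```

```text
11.65 [-0.08043035  0.07860664 -0.14680689] [ 0.47647733 -0.18946268  0.23329191]
```

View pics/l5.png

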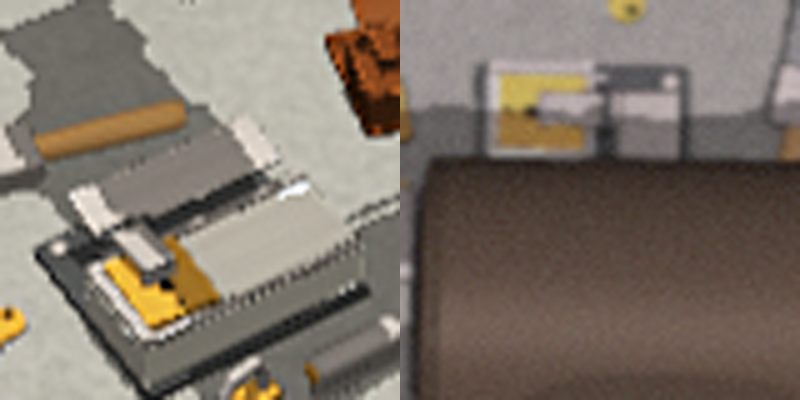

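The plate lies flat against the stop, at about (150,280) in the left half of the image. The jaw is down on it at (150,255), the bar is up, and the bystanders in view haven't moved. The arm is clear and reads no force, so I'm handing the job in.

```bash
python3 -c "
from plant import *
print(close_job())"
```

```text
the job is handed in; nothing more can be done
None
```

I pressed the thumb bar down with one fingertip and pushed the plate under the open jaw with the other until it stopped against the end stop. I then backed off about 3 mm with the bar still down, let the bar up and moved clear. The job was handed in at about 11.7 s of the 48 s allowed; no verdict was given.

- **Clip opening:** I estimated about 0.28 rad from the fingertip height (43.5 mm) while pushing. I had no direct reading of the clip joint.
- **Plate home:** It stalled against a push of about 15 N. The tool had stopped 1.7 mm short of where I expected, while the picture put the plate at jig x about +2.7 mm and y about +41.5 mm. Those two disagree by a few millimetres, within the pixel and calibration error. The picture shows the plate edge touching the stop.
- **After release:** The last picture shows the plate flat against the stop, the jaw down on it and the bar up. The gripper reads about 0 N.
- **Bystanders:** I saw no sign of movement in the ones close to the jig. I did not check the tray, mug or bottle again, but the arm never went near them at low height.

I viewed 10 pictures, the full budget.

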